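Sort the clothes rack's pivot bolts by length in the gauge trays

ROBOT

A 6-joint arm with a two-finger parallel gripper is mounted at the origin on the work surface. World frame = base frame: x ahead of the robot, y to its left, z up, the work surface at z = 0. Lengths are in m, angles in rad, forces in N, time in s.
With the tool pointing down it reaches from about 0.35 to 0.775 m from the base axis. Payload 5.5 kg.
Tool frame: the origin (TCP) lies midway between the tips of the shut fingers; the grasp point (between the pads) lies grip_point_offset behind it (grip_point_offset is the distance from the TCP to the grasp point, in m); z points along the fingers, y is the direction in which the jaws open and shut (so a half turn about z gives the same grasp; the last joint's range is limited). The gripper opens to 85 mm and grips with 20 to 120 N. Pads are 22 mm wide; open, the fingers measure 114 mm over their backs; the gripper's body (76 mm by 85 mm) begins 54 mm behind the grasp point. The pads swing forward as they close: fully open they stand 13 mm farther back than shut.
Start: joints at [-1.421, 0.313, 0.046, 1.304, 0, 1.431], TCP at [0.164, -0.551, 0.231] pointing down, gripper open.
Joint ranges: [-2.76, 2.76], [-0.86, 1.69], [-1.03, 1.26], [-2.2, 2.34], [-1.47, 1.5], [-3.14, 3.14]. Speed limits (rad/s): [2.57, 2.57, 3.14, 3.14, 3.14, 3.14].

INTERFACE

Orientations are given as a unit quaternion [w, x, y, z].
In Python, from workcell import * gives the robot as it stands.
- The arm moves only by the tool send_rows, never from a script. Its argument "series" is one flat list of numbers, 7 for each row, row after row: the shift along the tool's x, y, z in cm, then the turn, a rotation vector about the tool's x, y, z in degrees, then the opening, from 0 (shut) to 1 (fully open). A call has 1 to 10 rows; each row is the pose to reach, as a shift and turn from the pose commanded when the call began, along the tool's axes at that moment; what a row does not reach only later rows make up. A row lasts 1/12 s, in which the tool goes at most 41.7 mm and 7.16 degrees, less where a joint would pass 70% of its speed; a pose out of reach is approached as far as the arm can. A call with a gripper value outside its range is refused whole. The fingers move at their own pace and stop on an object; "newtons" is the grip in N (left out, the last holds). Time passes only in rows, so rows that repeat a pose let the fingers close. It gives the time, the measured TCP pose, the force and the opening at its end, in the units of the state.
- get_state(): the state, without advancing time (a new reading comes with each control period).
- read_camera(name): name is "scene" or "side" or "wrist"; returns the picture (400x640x3 uint8, blue, green, red); there is no depth.
- camera_info(name): a dict with "K" (3x3 intrinsics, pixels), "xyz" and "attitude" of the camera in the world. Camera axes: x right, y down, z forward; pixel columns grow to the right and rows downward; lengths in m; the calibration is good to about 2 mm. A picture is of the moment at which its call begins: read the wrist's pose just before it. camera_info takes no time and is no camera call; for the wrist camera it gives the pose at the moment of the call.
- hand_in(): hands the job in, once; it reports no verdict.
Trained networks look in the newest picture that a camera, given by its name, has taken for a name from the list of things; names that differ only in an ending like _2 or _b are one class to them, and where a whole thing is asked for, a point or a joint stands for the part that bears it (a point fixed in the world has none). Each returns a list of dicts, best first, with "p" (0 to 1); they miss things now and then, are a little off and sometimes report something else, mostly with a low value. They report only what shows in the picture. A call takes as long as a camera call. They do not tell look-alikes from the thing itself.
- silhouettes(camera, label): "pixels" (400x640 bool, what is visible of it) and "box" ([left, top, width, height] in pixels, round what is visible of it).
The state is a dict: "clock": time; "joint_pos": joint angles; "qvel": joint speeds; "tau": joint torques, N m; "tcp_pos": TCP position; "orientation": TCP orientation; "wrist_force": force on the tool from outside, world axes, zero at the start; "ft_torque": the same for the moment, N m; "finger_gap": finger opening in m.
Only numpy, scipy, OpenCV 4.12 (cv2) and the standard library are available. Lean on these libraries where they do the work, as an engineer would, in place of code of your own. Each camera call takes 0.05 s, during which the arm holds its last target. There are 200 camera calls.

TASK

Two steel pivot bolts from the clothes rack, a long one and a short one, lie on the table beside two plywood gauge trays whose slots are cut to their lengths. Put the long bolt into the longer tray and the short bolt into the shorter tray, each lying flat on the tray's floor, lengthwise in the slot, and let go.

Things in the scene. Friction and masses are not known exactly. Their poses are not given: they have to be found in the camera images.
- long_bolt: The long steel bolt: 140 mm overall, hexagon head at one end, hexagon nut flush at the other. Hexagons 17 mm across flats, 8 mm thick; between them a bare round shank, 10 mm thick, 124 mm long. Origin: middle of the bolt on its axis, 8.5 mm above what it lies on; x runs along the bolt (ends alike, either way round is the same). Lies flat and loose on the table, about 95 g.
- short_bolt: The short steel bolt: 80 mm overall, hexagon head at one end, hexagon nut flush at the other. Hexagons 17 mm across flats, 8 mm thick; between them a bare round shank, 10 mm thick, 64 mm long. Origin: middle of the bolt on its axis, 8.5 mm above what it lies on; x runs along the bolt (ends alike, either way round is the same). Lies flat and loose on the table, about 60 g.
- long_tray: The longer open plywood gauge tray, with one rectangular slot for the long bolt. Outside 172 x 84 x 20 mm high, walls and floor 6 mm: the slot is 160 mm long, 72 mm wide, 14 mm deep. Fixed to the table. Origin: centre of its underside, at table height; x runs along the slot, y across, z up.
- short_tray: The shorter open plywood gauge tray, with one rectangular slot for the short bolt; the long bolt cannot lie flat in it. Outside 112 x 84 x 20 mm high, walls and floor 6 mm: the slot is 100 mm long, 72 mm wide, 14 mm deep. Fixed to the table. Origin: centre of its underside, at table height; x runs along the slot, y across, z up.
Mind the look-alikes: they are no part of the job. Leave any purple or red look-alike of the short_bolt alone.

How it is judged:
At the end, for the whole second after the job is handed in: Long bolt in the longer tray, short bolt in the shorter: each flat on the slot floor (middle at most 18.5 mm above the tray's underside), middle within 20 mm of the slot centre lengthwise and 32 mm across, within 20 degrees of lengthwise, at rest, let go (x of long_bolt in the frame of long_tray between -0.02 and 0.02 m and y of long_bolt in the frame of long_tray between -0.032 and 0.032 m and z of long_bolt in the frame of long_tray between 0.008 and 0.0185 m and angle between the x axis of long_bolt and the x axis of long_tray, either way round below 0.35 rad and linear speed of each of long_bolt, short_bolt below 0.02 m/s and x of short_bolt in the frame of short_tray between -0.02 and 0.02 m and y of short_bolt in the frame of short_tray between -0.032 and 0.032 m and z of short_bolt in the frame of short_tray between 0.008 and 0.0185 m and angle between the x axis of short_bolt and the x axis of short_tray, either way round below 0.35 rad); the robot touches nothing.
It also fails if it takes over 58 s, if anything falls off the work surface, if the arm or the gripper's body presses on something with over 40 N, if the wrist force passes 120 N, or if a joint passes its speed limit or range.

## Working session

There is one attempt and no reset: what is moved stays moved. The work goes in short steps, Python scripts to look and compute and a tool call to move; the robot and the scene stay as the last step left them, time stands still between calls to the robot, and variables do not carry over. Pictures are saved under pics/ and viewed, about 8 in all and at most 12, crops included, and the job is handed in when it is done.

Besides the shell and the picture viewer there is one more tool, called after ">>>" as a command line: name --argument value ..., lists and objects as JSON in quotes. send_rows: Moves the arm, as the interface text tells. Its arguments: {"type":"object","properties":{"series":{"type":"array"},"newtons":{"type":"number"}},"required":["series"]}

```bash
mkdir -p pics; python3 - <<'E'
from workcell import *
import cv2,numpy as np
print(get_state())
try: print(grip_point_offset)
except Exception as e: print(e)
a=read_camera("scene");b=read_camera("side")
cv2.imwrite("pics/a.png",np.vstack([a,b])[:, :]) if 0 else cv2.imwrite("pics/scene.png",a); cv2.imwrite("pics/side.png",b)
for c in("scene","side","wrist"):print(c,camera_info(c))
for l in("long_bolt","short_bolt","long_tray","short_tray"):
  for c in("scene","side"):
    for d in silhouettes(c,l):print(l,c,d["p"],d["box"],d["pixels"].sum())
E
ls
```

```text
{'clock': 0.0, 'joint_pos': array([-1.42063388e+00,  3.14008303e-01,  4.49312637e-02,  1.30360062e+00,
       -2.72549578e-06,  1.43121150e+00]), 'qvel': array([-0.00208501, -0.0006067 , -0.00086962,  0.00020884, -0.00235283,
       -0.00145329]), 'tau': array([ 2.37698632e-04, -4.80630898e+01,  2.98529828e+01,  1.94752071e-02,
       -9.29870180e-05,  1.46685812e-05]), 'tcp_pos': array([ 0.16420081, -0.55049822,  0.23038488]), 'orientation': array([-9.40646706e-04,  9.89523719e-01,  1.44367329e-01, -6.33771097e-06]), 'wrist_force': array([ 0.01949174, -0.03317437, -1.04701875]), 'ft_torque': array([0.06027608, 0.05437254, 0.01134445]), 'finger_gap': 0.08507792286870056}
0.0187
scene {'K': array([[423.89666774,   0.        , 322.50269182],
       [  0.        , 423.89666774, 196.09558279],
       [  0.        ,   0.        ,   1.        ]]), 'xyz': array([ 1.25726087, -0.33150442,  0.70798638]), 'attitude': array([-0.35930586,  0.72500247,  0.52380033, -0.26627792])}
side {'K': array([[364.7062603 ,   0.        , 315.14178371],
       [  0.        , 364.7062603 , 202.18314362],
     
[... 558 characters left out ...]
5.7, 38.5] 237
short_bolt scene 0.73 [211.1, 258.0, 28.0, 32.9] 241
short_bolt scene 0.71 [177.3, 240.5, 34.1, 11.9] 187
short_bolt scene 0.47 [228.4, 233.4, 31.5, 4.9] 134
short_bolt scene 0.46 [191.8, 207.1, 31.4, 7.9] 167
short_bolt scene 0.45 [142.3, 227.5, 21.1, 20.6] 180
short_bolt side 0.65 [359.3, 385.9, 12.9, 12.9] 132
short_bolt side 0.57 [361.1, 317.6, 15.2, 46.8] 333
short_bolt side 0.54 [287.3, 316.5, 25.1, 41.9] 268
short_bolt side 0.49 [334.8, 268.9, 20.0, 37.4] 224
short_bolt side 0.47 [387.2, 291.8, 43.2, 20.4] 280
long_tray scene 0.79 [444.5, 188.2, 70.1, 54.2] 1761
long_tray side 0.62 [287.5, 107.8, 59.3, 35.1] 1116
short_tray side 0.73 [287.8, 158.7, 42.0, 30.0] 1009
pics
```

View pics/scene.png

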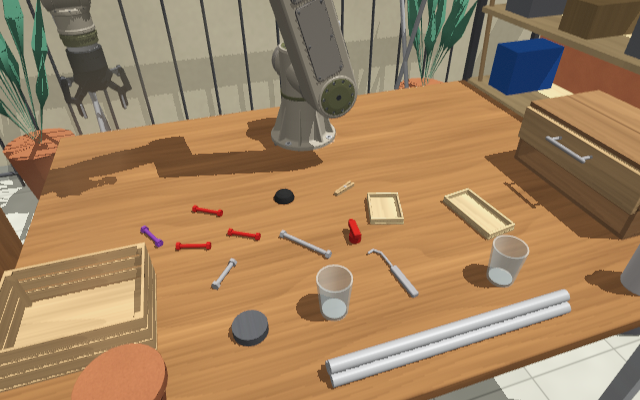

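View pics/side.png

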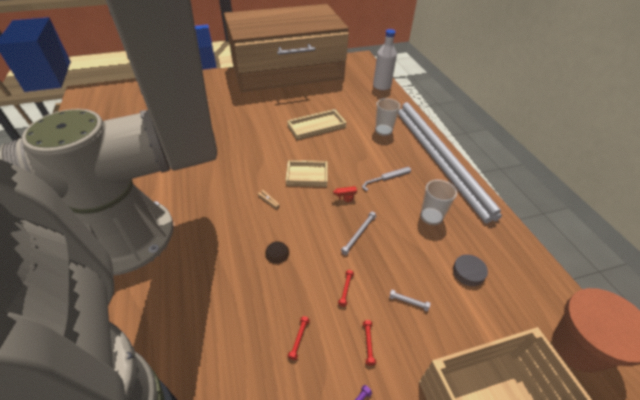

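Scene view: the long grey bolt runs (281,233)–(330,257), the short grey bolt is at about (224,273), the short tray at (384,207) and the long tray at (478,212). The red and purple bolts are decoys.

Next I fit each pose by matching projected boxes to the silhouettes.

```bash
cat > h.py <<'E'
from workcell import *
import cv2,numpy as np
from scipy.optimize import minimize
from scipy.spatial.transform import Rotation as R
def rot(q): return R.from_quat(np.roll(q,-1)).as_matrix()
def proj(P,ci): 
    c=(np.asarray(P)-ci["xyz"])@rot(ci["attitude"]); p=c@ci["K"].T; return p[:,:2]/p[:,2:]
def ray(px,ci,z):
    d=rot(ci["attitude"])@np.linalg.solve(ci["K"],[*px,1]); return ci["xyz"]+d*(z-ci["xyz"][2])/d[2]
def box(L,W,H,v,z0=0):
    c,s=np.cos(v[2]),np.sin(v[2])
    return np.array([[v[0]+c*x-s*y,v[1]+s*x+c*y,z0+z] for x in(-L/2,L/2) for y in(-W/2,W/2) for z in(0,H)])
def hull(p): return cv2.convexHull(np.float32(p))
def fit(obs,dims,z0=0):   # obs: list of (mask,ci); compares convex hulls by IoU
    hs=[(hull(np.argwhere(m)[:,::-1]),ci) for m,ci in obs]
    def cost(v):
        t=0
        for h,ci in hs:
            q=hull(proj(box(*dims,v,z0),ci)); i=cv2.intersectConvexConvex(h,q)[0]
            t+=1-i/(cv2.contourArea(h)+cv2.contourArea(q)-i)
        return t/len(hs)
    h,ci=hs[0]; c=ray(h[:,0].mean(0),ci,z0+dims[2]/2)
    best=min((minimize(cost,[c[0],c[1],a],method="Nelder-Mead",options=dict(initial_simplex=np.array([[c[0],c[1],a],[c[0]+.02,c[1],a],[c[0],c[1]+.02,a],[c[0],c[1],a+.3]]))) for a in np.arange(0,3.1,.4)),key=lambda r:r.fun)
    return best.x,best.fun
DIM=dict(long_bolt=(.14,.018,.017),short_bolt=(.08,.018,.017),long_tray=(.172,.084,.02),short_tray=(.112,.084,.02))
def find(name,spots,shot=True,z0=0): # spots: camera->pixel near thing
    obs=[]
    for cam,px in spots.items():
        ds=[d for d in silhouettes(cam,name) if np.hypot(d["box"][0]+d["box"][2]/2-px[0],d["box"][1]+d["box"][3]/2-px[1])<15]
        if ds: obs.append((ds[0]["pixels"],camera_info(cam)))
    out=[fit([o],DIM[name],z0) for o in obs]+([fit(obs,DIM[name],z0)] if len(obs)>1 else [])
    for v,f in out: print(name,np.round(v[:2],4),"yaw deg",round(np.degrees(v[2])%180,1),"cost",round(f,2))
E
python3 - <<'E'
from h import *
read_camera("scene");read_camera("side")
find("long_bolt",dict(scene=(304,245),side=(358,233)))
find("short_bolt",dict(scene=(224,273),side=(409,301)))
find("long_tray",dict(scene=(478,213),side=(317,124)))
find("short_tray",dict(scene=(384,207),side=(307,173)))
E
```

```text
long_bolt [ 0.5336 -0.1491] yaw deg 37.9 cost 0.29
long_bolt [ 0.5372 -0.1493] yaw deg 41.3 cost 0.28
long_bolt [ 0.5359 -0.151 ] yaw deg 41.1 cost 0.29
short_bolt [ 0.5694 -0.3442] yaw deg 146.4 cost 0.31
short_bolt [ 0.573 -0.34 ] yaw deg 143.0 cost 0.46
short_bolt [ 0.5695 -0.3442] yaw deg 146.4 cost 0.38
long_tray [0.5664 0.3085] yaw deg 7.7 cost 0.03
long_tray [0.5637 0.3038] yaw deg 7.9 cost 0.04
long_tray [0.5658 0.3066] yaw deg 8.3 cost 0.06
short_tray [0.4728 0.0874] yaw deg 161.1 cost 0.05
short_tray [0.4714 0.0888] yaw deg 164.5 cost 0.09
short_tray [0.472  0.0874] yaw deg 161.8 cost 0.07
```

```bash
cat >> h.py <<'E'
def to(x,y,z,yaw):
    s=get_state(); T=rot(s["orientation"]); a=np.radians(yaw)
    G=np.array([[np.cos(a),np.sin(a),0],[np.sin(a),-np.cos(a),0],[0,0,-1]])
    print("t",round(s["clock"],2),"tcp",np.round(s["tcp_pos"],4),"yaw",round(np.degrees(np.arctan2(T[1,0],T[0,0])),1),"gap",round(s["finger_gap"],4),"F",np.round(s["wrist_force"],1))
    print("shift cm",np.round(T.T@(np.array([x,y,z])-s["tcp_pos"])*100,2),"turn",np.round(R.from_matrix(T.T@G).as_rotvec(degrees=True),2))
E
python3 -c "
from h import *
to(.57,-.343,.2,145)"
```

```text
t 1.0 tcp [ 0.1643 -0.5511  0.2313] yaw 16.6 gap 0.0852 F [-0.3 -0.4 -0.5]
shift cm [44.82 -8.35  3.13] turn [   0.     0.  -128.4]
```

>>> send_rows --series '[44.8,-8.3,3,0,0,-128,1,44.8,-8.3,3,0,0,-128,1,44.8,-8.3,3,0,0,-128,1,44.8,-8.3,3,0,0,-128,1,44.8,-8.3,3,0,0,-128,1,44.8,-8.3,3,0,0,-128,1,44.8,-8.3,3,0,0,-128,1,44.8,-8.3,3,0,0,-128,1,44.8,-8.3,3,0,0,-128,1,44.8,-8.3,3,0,0,-128,1]' --newtons 80

```text
clock: 1.83
tcp_pos: [0.5362, -0.3604, 0.2039]
orientation: [0.0, 0.716, 0.698, -0.0]
wrist_force: [0.6, -2.0, 0.4]
finger_gap: 0.0856
```

```bash
python3 -c "
from h import *
to(.57,-.343,.2,145)"
```

```text
t 1.83 tcp [ 0.5362 -0.3604  0.2039] yaw 88.6 gap 0.0856 F [ 0.6 -2.   0.4]
shift cm [1.82 3.34 0.39] turn [ 0.000e+00  3.000e-02 -5.642e+01]
```

>>> send_rows --series '[1.8,3.3,0.4,0,0,-56,1,1.8,3.3,0.4,0,0,-56,1,1.8,3.3,0.4,0,0,-56,1,1.8,3.3,0.4,0,0,-56,1,1.8,3.3,0.4,0,0,-56,1,1.8,3.3,0.4,0,0,-56,1,1.8,3.3,0.4,0,0,-56,1,1.8,3.3,0.4,0,0,-56,1,1.8,3.3,0.4,0,0,-56,1,1.8,3.3,0.4,0,0,-56,1]'

```text
clock: 2.67
tcp_pos: [0.568, -0.3447, 0.1998]
orientation: [-0.0, 0.309, 0.951, -0.0]
wrist_force: [-0.4, -0.2, 0.3]
finger_gap: 0.0853
```

```bash
python3 -c "
from h import *
cv2.imwrite('pics/w1.png',read_camera('wrist'))
print(proj([[.57,-.343,.0085]],camera_info('wrist')))
for d in silhouettes('wrist','short_bolt'):
  v,f=fit([(d['pixels'],camera_info('wrist'))],DIM['short_bolt']);print(d['p'],d['box'],v[:2],np.degrees(v[2])%180,f)
to(.57,-.343,.2,145)"
```

```text
[[322.55356147 179.91368014]]
0.87 [60.3, 104.1, 90.3, 51.2] [ 0.39174988 -0.49547193] 29.27931193098335 0.14324572467910612
0.85 [265.2, 38.7, 82.3, 28.1] [ 0.45839027 -0.28161191] 58.340612246830254 0.1374770691424103
0.75 [316.0, 141.3, 18.8, 77.4] [ 0.57247318 -0.34389103] 142.275376915416 0.06561161279302652
0.74 [175.7, 107.1, 77.9, 40.2] [ 0.45947118 -0.40235535] 71.81421626858139 0.08514269021094822
0.55 [124.6, 0.0, 10.1, 2.9] [ 0.36188645 -0.37919502] 23.75181084569084 0.9919748266271079
t 2.77 tcp [ 0.568  -0.3447  0.1999] yaw 144.1 gap 0.0851 F [ 0.3 -0.6 -0. ]
shift cm [-0.07  0.26 -0.01] turn [-0.01 -0.   -0.91]
```

View pics/w1.png

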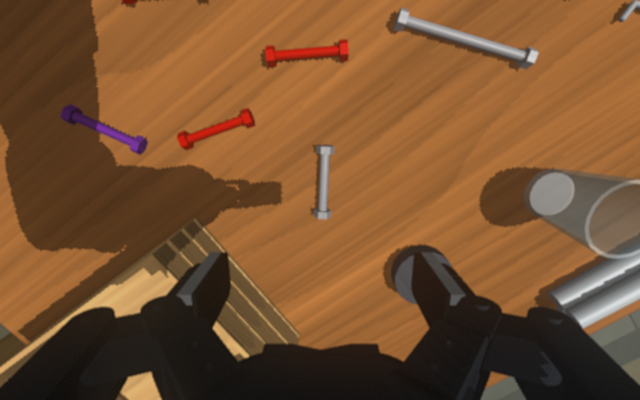

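Short bolt at (323,181), centred. The crate edge (195,220)–(300,340) and the black disc (405,275) are close to the fingers, so I check clearance.

```bash
python3 -c "
from h import *
w=camera_info('wrist');s=camera_info('scene')
a=np.radians(143);b=np.array([.572,-.344]);X=np.array([np.cos(a),np.sin(a)]);Y=np.array([np.sin(a),-np.cos(a)])
def sh(n,p): print(n,np.round(p,3),'tool x,y',np.round([(p[:2]-b)@X,(p[:2]-b)@Y],3))
for p in [(195,220),(300,338),(250,280)]:
  for z in(0,.05,.1): sh(('wrist crate',p,z),ray(p,w,z))
for p in [(152,345),(158,310),(153,260),(146,246)]:
  for z in(0,.05,.1): sh(('scene crate',p,z),ray(p,s,z))
for p in [(232,325),(250,335),(269,325),(250,311)]: sh(('disc',p),ray(p,s,.02))
to(.572,-.344,.05,143)
"
```

```text
('wrist crate', (195, 220), 0) [ 0.522 -0.493  0.   ] tool x,y [-0.05  -0.149]
('wrist crate', (195, 220), 0.05) [ 0.521 -0.466  0.05 ] tool x,y [-0.032 -0.128]
('wrist crate', (195, 220), 0.1) [ 0.519 -0.438  0.1  ] tool x,y [-0.014 -0.107]
('wrist crate', (300, 338), 0) [ 0.727 -0.493  0.   ] tool x,y [-0.213 -0.026]
('wrist crate', (300, 338), 0.05) [ 0.695 -0.465  0.05 ] tool x,y [-0.172 -0.023]
('wrist crate', (300, 338), 0.1) [ 0.664 -0.438  0.1  ] tool x,y [-0.13  -0.019]
('wrist crate', (250, 280), 0) [ 0.622 -0.492  0.   ] tool x,y [-0.128 -0.088]
('wrist crate', (250, 280), 0.05) [ 0.605 -0.464  0.05 ] tool x,y [-0.099 -0.076]
('wrist crate', (250, 280), 0.1) [ 0.589 -0.437  0.1  ] tool x,y [-0.07  -0.064]
('scene crate', (152, 345), 0) [ 0.702 -0.5    0.   ] tool x,y [-0.198 -0.046]
('scene crate', (152, 345), 0.05) [ 0.742 -0.488  0.05 ] tool x,y [-0.222 -0.013]
('scene crate', (152, 345), 0.1) [ 0.781 -0.476  0.1  ] tool x,y [-0.246  0.02 ]
('scene crate', (158, 310), 0) [ 0.62  -0.488  0.   ] tool x,y [-0.125 -0.086]
('scene crate', (158, 310), 0.05) [ 0.665 -0.477  0.0
[... 298 characters left out ...]
 0.1) [ 0.578 -0.473  0.1  ] tool x,y [-0.083 -0.1  ]
('scene crate', (146, 246), 0) [ 0.411 -0.513  0.   ] tool x,y [ 0.027 -0.231]
('scene crate', (146, 246), 0.05) [ 0.471 -0.5    0.05 ] tool x,y [-0.013 -0.185]
('scene crate', (146, 246), 0.1) [ 0.531 -0.487  0.1  ] tool x,y [-0.053 -0.139]
('disc', (232, 325)) [ 0.721 -0.348  0.02 ] tool x,y [-0.121  0.087]
('disc', (250, 335)) [ 0.754 -0.319  0.02 ] tool x,y [-0.13  0.13]
('disc', (269, 325)) [ 0.743 -0.28   0.02 ] tool x,y [-0.098  0.155]
('disc', (250, 311)) [ 0.699 -0.309  0.02 ] tool x,y [-0.08   0.105]
t 2.77 tcp [ 0.568  -0.3447  0.1999] yaw 144.1 gap 0.0851 F [ 0.3 -0.6 -0. ]
shift cm [-0.29  0.3  14.99] turn [-0.01 -0.    1.09]
```

>>> send_rows --series '[-0.3,0.3,4,0,0,1,0.6,-0.3,0.3,8,0,0,1,0.6,-0.3,0.3,12,0,0,1,0.6,-0.3,0.3,15,0,0,1,0.6,-0.3,0.3,17.5,0,0,1,0.6,-0.3,0.3,19,0,0,1,0.6,-0.3,0.3,19.5,0,0,1,0.6,-0.3,0.3,19.5,0,0,1,0.6,-0.3,0.3,19.5,0,0,1,0.6]'

```text
clock: 3.52
tcp_pos: [0.5726, -0.3445, 0.0057]
orientation: [0.0, 0.316, 0.949, -0.0]
wrist_force: [1.2, -0.5, 0.8]
finger_gap: 0.0515
```

>>> send_rows --series '[0,0,0,0,0,0,0,0,0,0,0,0,0,0,0,0,0,0,0,0,0,0,0,0,0,0,0,0,0,0,0,0,0,0,0,0,0,0,0,0,0,0,0,0,0,0,0,0,0,0,0,0,0,0,0,0]' --newtons 80

```text
clock: 4.18
tcp_pos: [0.573, -0.3446, 0.0066]
orientation: [0.001, 0.316, 0.949, -0.0]
wrist_force: [0.2, 0.8, 5.3]
finger_gap: 0.0058
```

>>> send_rows --series '[0,0,0,0,0,0,0,0,0,0,0,0,0,0]'

```text
clock: 4.35
tcp_pos: [0.573, -0.3447, 0.0066]
orientation: [0.001, 0.316, 0.949, -0.0]
wrist_force: [-1.1, -0.1, 6.2]
finger_gap: 0.0058
```

```bash
python3 -c "
from h import *
im=read_camera('wrist');cv2.imwrite('pics/w2.png',cv2.resize(im[150:400,170:490],None,fx=2,fy=2))
to(.572,-.344,.2,143)"
```

```text
t 4.4 tcp [ 0.573  -0.3447  0.0066] yaw 143.2 gap 0.0059 F [-0.5  0.4  6.1]
shift cm [ 7.000e-02 -1.000e-02 -1.934e+01] turn [-0.01  0.15  0.21]
```

View pics/w2.png

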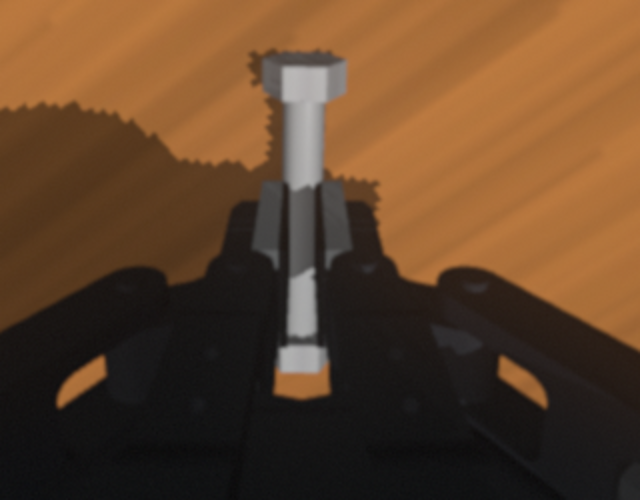

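Bolt shank is between the pads, near mid-length. Lift and transfer to the short tray.

>>> send_rows --series '[0,0,-1,0,0,0,0,0,0,-3,0,0,0,0,0,0,-6,0,0,0,0,0,0,-10,0,0,0,0,0,0,-13,0,0,0,0,0,0,-13,0,0,0,0,0,0,-13,0,0,0,0]'

```text
clock: 4.98
tcp_pos: [0.5736, -0.3452, 0.1385]
orientation: [0.003, 0.315, 0.949, -0.001]
wrist_force: [-0.6, -0.2, -1.4]
finger_gap: 0.0063
```

```bash
python3 -c "
from h import *
read_camera('scene');read_camera('side')
find('short_tray',dict(scene=(384,207),side=(307,173)))
to(.472,.0875,.135,162)"
```

```text
short_tray [0.4718 0.0873] yaw deg 162.6 cost 0.03
short_tray [0.4717 0.086 ] yaw deg 160.7 cost 0.08
short_tray [0.4717 0.0869] yaw deg 161.9 cost 0.06
t 5.18 tcp [ 0.5712 -0.3433  0.1332] yaw 143.2 gap 0.0058 F [ 0.1  0.5 -0.6]
shift cm [33.73 28.57 -0.07] turn [  0.03  -0.18 -18.78]
```

>>> send_rows --series '[3,2.5,0,0,0,-2,0,6.5,5.5,0,0,0,-4,0,9.5,8,0,0,0,-6,0,12.5,10.5,0,0,0,-8,0,15.5,13,0,0,0,-9,0,18.5,15.5,0,0,0,-11,0,21.5,18,0,0,0,-13,0,24.5,20.5,0,0,0,-15,0,27.5,23,0,0,0,-16,0,30,25.5,0,0,0,-18.8,0]'

```text
clock: 6.02
tcp_pos: [0.4819, 0.0419, 0.1336]
orientation: [-0.002, 0.156, 0.988, -0.0]
wrist_force: [2.1, 0.1, -0.2]
finger_gap: 0.0058
```

```bash
python3 -c "
from h import *
to(.472,.0872,.135,162)"
```

```text
t 6.02 tcp [0.4819 0.0419 0.1336] yaw 162.1 gap 0.0058 F [ 2.1  0.1 -0.2]
shift cm [ 2.34  4.01 -0.14] turn [-0.04 -0.2   0.09]
```

>>> send_rows --series '[1.5,2,0,0,0,0,0,2.3,4,0,0,0,0,0,2.3,4,0,0,0,0,0,2.3,4,0,0,0,0,0,2.3,4,0,0,0,0,0]'

```text
clock: 6.43
tcp_pos: [0.4746, 0.0846, 0.1341]
orientation: [-0.001, 0.156, 0.988, -0.0]
wrist_force: [0.2, -0.1, -1.1]
finger_gap: 0.0063
```

```bash
python3 -c "
from h import *
im=read_camera('wrist');cv2.imwrite('pics/w3.png',im)
w=camera_info('wrist')
print(np.round(proj(box(.112,.084,.02,(.472,.0872,np.radians(162))),w)[1::2]))
to(.472,.0872,.018,162)"
```

```text
[[369. 253.]
 [276. 253.]
 [375. 127.]
 [271. 127.]]
t 6.48 tcp [0.4748 0.0842 0.1343] yaw 162.0 gap 0.0063 F [ 0.   0.5 -0.4]
shift cm [ 0.35  0.2  11.63] turn [-0.05 -0.06 -0.02]
```

View pics/w3.png

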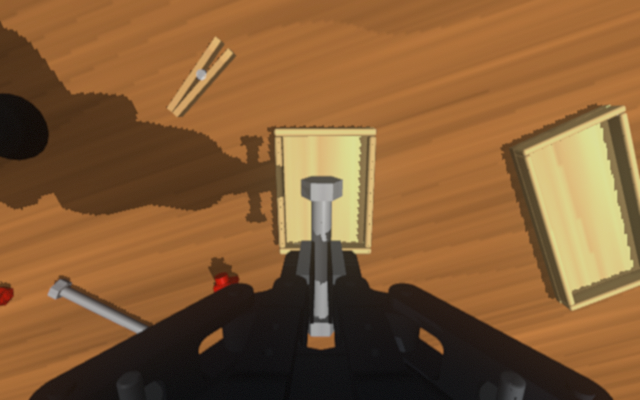

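Tray corners match the prediction ((275,130)…(370,250)), and the bolt ends show at (321,188) and (320,330). I check the bolt's tilt and offset in the hand.

```bash
cat >> h.py <<'E'
def held(L,dz=.003,ds=(0,)):
    s=get_state();w=camera_info('wrist');T=rot(s["orientation"])
    for d in ds: print(d,np.round(proj(s["tcp_pos"]+np.array([[x+d,0,-dz] for x in(-L/2,-L/2+.008,L/2-.008,L/2)])@T.T,w)).tolist())
E
python3 -c "
from h import *
held(.08,ds=(-.005,0,.005))
held(.08,dz=.01)"
```

```text
-0.005 [[320.0, 336.0], [320.0, 323.0], [320.0, 208.0], [320.0, 191.0]]
0 [[320.0, 328.0], [320.0, 315.0], [320.0, 198.0], [320.0, 181.0]]
0.005 [[320.0, 320.0], [320.0, 307.0], [320.0, 187.0], [320.0, 170.0]]
0 [[320.0, 337.0], [320.0, 324.0], [320.0, 202.0], [320.0, 184.0]]
```

>>> send_rows --series '[0.3,0.2,3,0,0,0,0,0.3,0.2,6,0,0,0,0,0.3,0.2,8.5,0,0,0,0,0.3,0.2,10.5,0,0,0,0,0.3,0.2,11.5,0,0,0,0,0.3,0.2,12,0,0,0,0,0.3,0.2,12.1,0,0,0,0,0.3,0.2,12.1,0,0,0,0,0.3,0.2,12.1,0,0,0,0]'

```text
clock: 7.23
tcp_pos: [0.4739, 0.0876, 0.015]
orientation: [0.001, 0.156, 0.988, 0.0]
wrist_force: [-0.4, 0.8, 0.5]
finger_gap: 0.0063
```

>>> send_rows --series '[0,0,0,0,0,0,0.2,0,0,0,0,0,0,0.25,0,0,0,0,0,0,0.25,0,0,0,0,0,0,0.25,0,0,0,0,0,0,0.25]'

```text
clock: 7.65
tcp_pos: [0.4729, 0.0879, 0.0142]
orientation: [0.0, 0.156, 0.988, 0.0]
wrist_force: [-0.3, -0.2, 0.4]
finger_gap: 0.0208
```

>>> send_rows --series '[0,0,-1,0,0,0,0.25,0,0,-2.5,0,0,0,0.25,0,0,-5,0,0,0,0.25,0,0,-8,0,0,0,0.25,0,0,-12,0,0,0,0.4,0,0,-14,0,0,0,0.6]'

```text
clock: 8.15
tcp_pos: [0.4741, 0.0879, 0.1586]
orientation: [0.002, 0.156, 0.988, 0.0]
wrist_force: [1.5, -0.0, 0.0]
finger_gap: 0.0443
```

```bash
python3 -c "
from h import *
im=read_camera('wrist');cv2.imwrite('pics/w4.png',im)
w=camera_info('wrist')
for d in silhouettes('wrist','short_bolt')[:4]:
  v,f=fit([(d['pixels'],w)],DIM['short_bolt'],.006);print(d['p'],d['box'],v[:2],np.degrees(v[2])%180,f)
d=silhouettes('wrist','long_bolt')
for d in d: v,f=fit([(d['pixels'],w)],DIM['long_bolt']);print('long',d['p'],d['box'],v[:2],np.degrees(v[2])%180,f)
to(.536,-.150,.15,-139)"
```

```text
0.89 [0.0, 274.7, 31.8, 15.9] [ 0.47730603 -0.27272616] 95.45524853427548 0.7553990476604162
0.81 [311.8, 143.2, 20.8, 87.5] [0.47583977 0.08817451] 161.81529231100558 0.02231930249619396
long 0.73 [63.0, 265.5, 81.1, 42.7] [ 0.53297709 -0.14325857] 51.23942165616319 0.6612607686811465
t 8.3 tcp [0.4744 0.0879 0.1566] yaw 162.0 gap 0.0512 F [-0.3  0.7 -0.5]
shift cm [-13.19 -20.73   0.69] turn [ -0.06   0.31 -58.97]
```

View pics/w4.png

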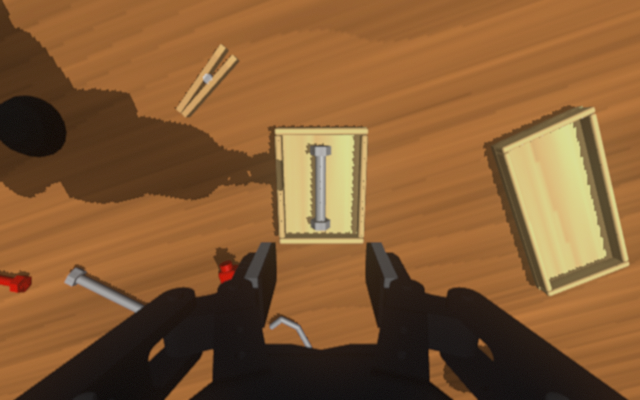

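Short bolt lies flat in its tray, rows 145–230, centred at about (320,187). Next is the long bolt.

>>> send_rows --series '[-13.2,-20.7,0.7,0,0,-59,1,-13.2,-20.7,0.7,0,0,-59,1,-13.2,-20.7,0.7,0,0,-59,1,-13.2,-20.7,0.7,0,0,-59,1,-13.2,-20.7,0.7,0,0,-59,1,-13.2,-20.7,0.7,0,0,-59,1,-13.2,-20.7,0.7,0,0,-59,1,-13.2,-20.7,0.7,0,0,-59,1,-13.2,-20.7,0.7,0,0,-59,1,-13.2,-20.7,0.7,0,0,-59,1]'

```text
clock: 9.13
tcp_pos: [0.5333, -0.1501, 0.1452]
orientation: [-0.001, -0.351, 0.936, 0.001]
wrist_force: [-0.1, -0.1, -0.3]
finger_gap: 0.0851
```

```bash
python3 -c "
from h import *
im=read_camera('wrist');cv2.imwrite('pics/w5.png',im)
w=camera_info('wrist')
for d in silhouettes('wrist','long_bolt'): v,f=fit([(d['pixels'],w)],DIM['long_bolt']);print('long',d['p'],d['box'],v[:2],np.degrees(v[2])%180,f)
to(.536,-.150,.006,-139)"
```

```text
long 0.79 [306.9, 120.0, 29.2, 148.4] [ 0.53796158 -0.147578  ] 38.77012595466911 0.046192087051796116
t 9.23 tcp [ 0.5336 -0.1495  0.1457] yaw -139.1 gap 0.0852 F [ 0.5  0.1 -0.2]
shift cm [-0.17 -0.23 13.97] turn [ 0.12 -0.06 -0.14]
```

View pics/w5.png

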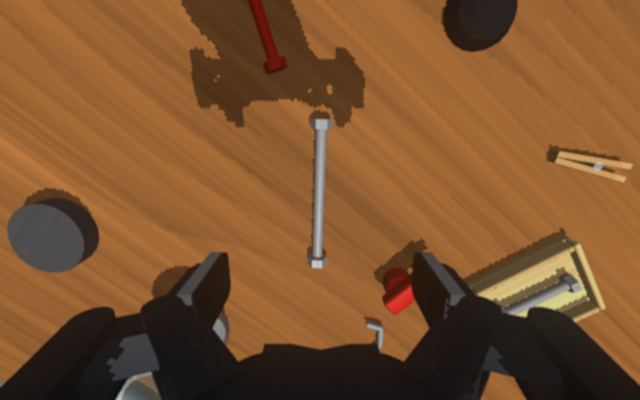

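```bash
python3 -c "
from h import *
s=camera_info('scene')
a=np.radians(-140.5);b=np.array([.537,-.148]);X=np.array([np.cos(a),np.sin(a)]);Y=np.array([np.sin(a),-np.cos(a)])
def sh(n,p): print(n,np.round(p,3),'tool x,y',np.round([(p[:2]-b)@X,(p[:2]-b)@Y],3))
for p,z in [((334,315),0),((320,307),0),((334,267),.09),((318,278),.09),((355,242),0),((350,238),0),((348,222),.03)]: sh((p,z),ray(p,s,z))
to(.537,-.148,.0065,-140.5)
"
```

```text
((334, 315), 0) [ 0.747 -0.148  0.   ] tool x,y [-0.162 -0.133]
((320, 307), 0) [ 0.719 -0.169  0.   ] tool x,y [-0.127 -0.132]
((334, 267), 0.09) [ 0.702 -0.133  0.09 ] tool x,y [-0.137 -0.094]
((318, 278), 0.09) [ 0.72  -0.172  0.09 ] tool x,y [-0.126 -0.135]
((355, 242), 0) [ 0.56  -0.029  0.   ] tool x,y [-0.093  0.078]
((350, 238), 0) [ 0.542 -0.035  0.   ] tool x,y [-0.076  0.084]
((348, 222), 0.03) [ 0.517 -0.031  0.03 ] tool x,y [-0.059  0.103]
t 9.23 tcp [ 0.5336 -0.1495  0.1457] yaw -139.1 gap 0.0852 F [ 0.5  0.1 -0.2]
shift cm [-0.37 -0.14 13.92] turn [ 0.12 -0.06  1.36]
```

Clear of obstacles with the fingers partly closed. Descend and grip.

>>> send_rows --series '[-0.3,-0.1,3,0,0,1.3,0.6,-0.3,-0.1,6,0,0,1.3,0.6,-0.3,-0.1,9,0,0,1.3,0.6,-0.3,-0.1,11.5,0,0,1.3,0.6,-0.3,-0.1,13,0,0,1.3,0.6,-0.3,-0.1,13.8,0,0,1.3,0.6,-0.3,-0.1,13.9,0,0,1.3,0.6,-0.3,-0.1,13.9,0,0,1.3,0.6]'

```text
clock: 9.9
tcp_pos: [0.5373, -0.1483, 0.0079]
orientation: [-0.0, -0.34, 0.941, 0.0]
wrist_force: [0.5, -1.2, 0.2]
finger_gap: 0.0511
```

>>> send_rows --series '[0,0,0,0,0,0,0,0,0,0,0,0,0,0,0,0,0,0,0,0,0,0,0,0,0,0,0,0,0,0,0,0,0,0,0,0,0,0,0,0,0,0,0,0,0,0,0,0,0,0,0,0,0,0,0,0]' --newtons 90

```text
clock: 10.57
tcp_pos: [0.5382, -0.149, 0.0097]
orientation: [0.001, -0.34, 0.941, -0.001]
wrist_force: [-1.7, 1.2, 8.5]
finger_gap: 0.0033
```

>>> send_rows --series '[0,0,-1,0,0,0,0,0,0,-3,0,0,0,0,0,0,-6,0,0,0,0,0,0,-10,0,0,0,0,0,0,-13,0,0,0,0,0,0,-16,0,0,0,0,0,0,-16,0,0,0,0,0,0,-16,0,0,0,0]'

```text
clock: 11.23
tcp_pos: [0.5388, -0.1492, 0.1707]
orientation: [0.002, -0.34, 0.941, -0.002]
wrist_force: [-0.9, 0.7, -1.6]
finger_gap: 0.0034
```

```bash
python3 -c "
from h import *
to(.5655,.3065,.16,-172)"
```

```text
t 11.23 tcp [ 0.5388 -0.1492  0.1707] yaw -140.3 gap 0.0034 F [-0.9  0.7 -1.6]
shift cm [-31.18  33.35   0.98] turn [-0.23  0.21 31.72]
```

```bash
python3 -c "
from h import *
im=read_camera('wrist');cv2.imwrite('pics/w6.png',im)
to(.5655,.3065,.16,-172)
held(.14)"
```

```text
t 11.28 tcp [ 0.5375 -0.1487  0.1686] yaw -140.3 gap 0.0032 F [-0.4 -0.8 -0.6]
shift cm [-31.24  33.23   0.84] turn [-0.07  0.06 31.72]
0 [[321.0, 373.0], [321.0, 362.0], [321.0, 132.0], [321.0, 113.0]]
```

View pics/w6.png

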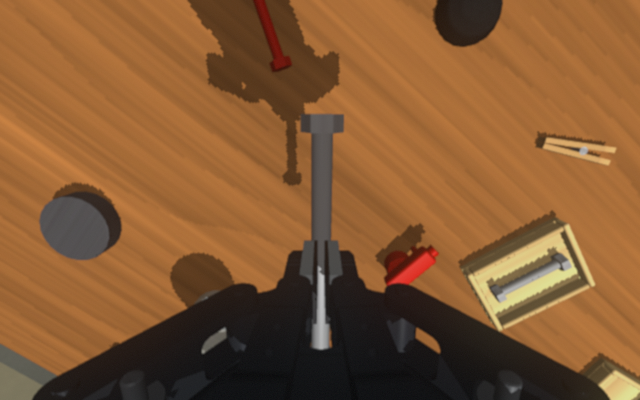

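The long bolt is held and the head matches the prediction (rows 115–133). But the small gap (3 mm against a 10 mm shank) suggests the tips pinch it high. I'll set it back down and regrip deeper.

>>> send_rows --series '[0,0,4,0,0,0,0,0,0,8,0,0,0,0,0,0,12,0,0,0,0,0,0,14.5,0,0,0,0,0,0,15.6,0,0,0,0,0,0,15.9,0,0,0,0.3,0,0,15.9,0,0,0,0.5,0,0,15.9,0,0,0,0.5,0,0,15.9,0,0,0,0.5]'

```text
clock: 12.03
tcp_pos: [0.5373, -0.1486, 0.0087]
orientation: [-0.0, -0.34, 0.941, 0.0]
wrist_force: [0.5, 0.8, 0.5]
finger_gap: 0.0431
```

```bash
python3 -c "
from h import *
to(.5378,-.1487,.0035,-140.3)"
```

```text
t 12.03 tcp [ 0.5373 -0.1486  0.0087] yaw -140.3 gap 0.0431 F [0.5 0.8 0.5]
shift cm [-0.04 -0.04  0.52] turn [ 0.01 -0.01  0.02]
```

>>> send_rows --series '[0,0,0.5,0,0,0,0.5,0,0,0.5,0,0,0,0.5,0,0,0.5,0,0,0,0,0,0,0.5,0,0,0,0,0,0,0.5,0,0,0,0,0,0,0.5,0,0,0,0,0,0,0.5,0,0,0,0,0,0,0.5,0,0,0,0,0,0,0.5,0,0,0,0]' --newtons 90

```text
clock: 12.78
tcp_pos: [0.5373, -0.1486, 0.0041]
orientation: [0.0, -0.34, 0.941, -0.0]
wrist_force: [-1.1, 0.4, 3.2]
finger_gap: 0.0057
```

>>> send_rows --series '[0,0,-1,0,0,0,0,0,0,-3,0,0,0,0,0,0,-6,0,0,0,0,0,0,-9,0,0,0,0,0,0,-12,0,0,0,0,0,0,-14.5,0,0,0,0,0,0,-16,0,0,0,0,0,0,-16,0,0,0,0]'

```text
clock: 13.45
tcp_pos: [0.5397, -0.1497, 0.1685]
orientation: [0.003, -0.34, 0.94, -0.003]
wrist_force: [0.3, 0.4, -1.1]
finger_gap: 0.0058
```

```bash
python3 -c "
from h import *
to(.5655,.3065,.16,-172)"
```

```text
t 13.45 tcp [ 0.5397 -0.1497  0.1685] yaw -140.3 gap 0.0058 F [ 0.3  0.4 -1.1]
shift cm [-31.13  33.44   0.72] turn [-0.34  0.3  31.73]
```

>>> send_rows --series '[-1.5,1.5,0,0,0,1.5,0,-4,4,0,0,0,4,0,-6.5,7,0,0,0,7,0,-9.5,10,0,0,0,10,0,-12,13,0,0,0,13,0,-15,16,0,0,0,16,0,-17.5,19,0,0,0,19,0,-20,21.5,0,0,0,21.5,0,-22.5,24,0,0,0,24,0,-25,27,0,0,0,26,0]'

```text
clock: 14.28
tcp_pos: [0.5568, 0.2201, 0.1625]
orientation: [-0.001, -0.118, 0.993, -0.0]
wrist_force: [1.2, -0.2, -0.6]
finger_gap: 0.0059
```

```bash
python3 -c "
from h import *
to(.5655,.3065,.16,-172)"
```

```text
t 14.28 tcp [0.5568 0.2201 0.1625] yaw -166.4 gap 0.0059 F [ 1.2 -0.2 -0.6]
shift cm [-2.88  8.19  0.24] turn [-0.04 -0.07  5.58]
```

>>> send_rows --series '[-1,3,0.2,0,0,2,0,-2,6,0.2,0,0,4,0,-2.9,8.2,0.2,0,0,5.6,0,-2.9,8.2,0.2,0,0,5.6,0,-2.9,8.2,0.2,0,0,5.6,0,-2.9,8.2,0.2,0,0,5.6,0]'

```text
clock: 14.78
tcp_pos: [0.5651, 0.3048, 0.1606]
orientation: [-0.001, -0.071, 0.997, -0.001]
wrist_force: [-0.1, -0.6, -0.3]
finger_gap: 0.0058
```

```bash
python3 -c "
from h import *
im=read_camera('wrist');cv2.imwrite('pics/w7.png',im)
w=camera_info('wrist');print(np.round(proj(box(.172,.084,.02,(.5655,.3065,np.radians(8.2))),w)[1::2]).tolist())
to(.5655,.3065,.0125,-172)
held(.14)"
```

```text
[[274.0, 95.0], [371.0, 95.0], [282.0, 272.0], [364.0, 272.0]]
t 14.83 tcp [0.5653 0.3044 0.161 ] yaw -171.9 gap 0.0059 F [ 0.2 -0.8 -1.4]
shift cm [-0.07  0.22 14.85] turn [-0.05 -0.1   0.1 ]
0 [[321.0, 373.0], [321.0, 362.0], [321.0, 132.0], [321.0, 113.0]]
```

View pics/w7.png

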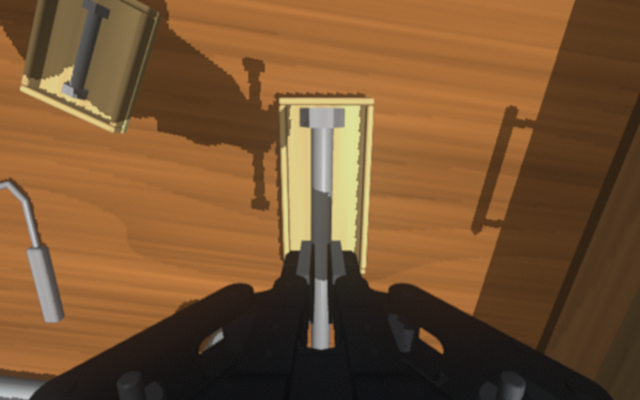

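Long bolt held over the long tray: head at (322,117), tray edges at columns 280–374 and the top at row 99, all within about 2 mm of the prediction. Lower, release and retreat.

>>> send_rows --series '[-0.2,0.2,3,0,0,0,0,-0.2,0.2,7,0,0,0,0,-0.2,0.2,10.5,0,0,0,0,-0.2,0.2,13,0,0,0,0,-0.2,0.2,14.2,0,0,0,0,-0.2,0.2,14.8,0,0,0,0,-0.2,0.2,15,0,0,0,0,-0.2,0.2,15,0,0,0,0,-0.2,0.2,15,0,0,0,0]'

```text
clock: 15.58
tcp_pos: [0.5691, 0.308, 0.0139]
orientation: [0.002, -0.071, 0.997, 0.0]
wrist_force: [-0.1, -0.6, -0.9]
finger_gap: 0.0061
```

>>> send_rows --series '[0,0,0,0,0,0,0.2,0,0,0,0,0,0,0.25,0,0,0,0,0,0,0.25,0,0,0,0,0,0,0.25,0,0,0,0,0,0,0.25]'

```text
clock: 16.0
tcp_pos: [0.5677, 0.3078, 0.0123]
orientation: [0.0, -0.071, 0.997, 0.0]
wrist_force: [0.1, -0.7, -0.1]
finger_gap: 0.0218
```

>>> send_rows --series '[0,0,-1,0,0,0,0.25,0,0,-2.5,0,0,0,0.25,0,0,-5,0,0,0,0.25,0,0,-9,0,0,0,0.25,0,0,-13,0,0,0,0.4,0,0,-16,0,0,0,0.5,0,0,-16,0,0,0,0.5,0,0,-16,0,0,0,0.5]'

```text
clock: 16.67
tcp_pos: [0.5692, 0.3083, 0.1756]
orientation: [0.003, -0.071, 0.997, 0.001]
wrist_force: [0.2, -0.2, -0.4]
finger_gap: 0.0429
```

```bash
python3 -c "
from h import *
im=read_camera('wrist');cv2.imwrite('pics/w8.png',im)
w=camera_info('wrist')
for n in('long_bolt','short_bolt','long_tray'):
  for d in silhouettes('wrist',n):
    v,f=fit([(d['pixels'],w)],DIM[n],.006*('bolt' in n));print(n,d['p'],d['box'],v[:2],np.degrees(v[2])%180,f)
to(.5655,.3065,.0125,-172)"
```

```text
long_bolt 0.64 [309.8, 109.7, 22.7, 136.7] [0.56559175 0.30753991] 7.620502459149705 0.03618668521960111
short_bolt 0.9 [71.4, 2.2, 44.1, 91.9] [0.47353137 0.0935866 ] 161.36487223294435 0.3273483138444643
long_tray 0.65 [275.1, 90.3, 89.1, 173.0] [0.56582411 0.30885351] 8.124598866601623 0.043972024749238114
t 16.87 tcp [0.5664 0.3072 0.1702] yaw -171.9 gap 0.0427 F [-0.3 -0.5 -0.4]
shift cm [ 0.05 -0.05 15.77] turn [-0.04 -0.18  0.13]
```

View pics/w8.png

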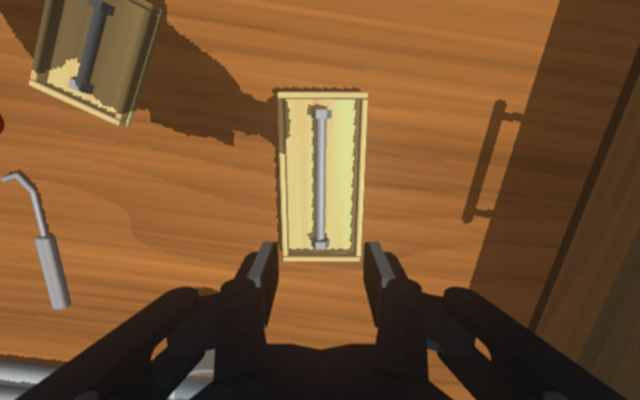

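Both bolts lie flat in their trays: the long one at (320,180), the short one at (90,47). The gripper is clear, so I hand in.

```bash
python3 -c "
from workcell import *
print(hand_in())"
```

```text
the job is handed in; nothing more can be done
None
```

Both bolts are in their trays and released, and I handed the job in at about 17 s of the 58 s allowed. The hand-in reports no verdict.

- **Short bolt:** it is in the shorter tray. The wrist-camera fit after release put it about 4 mm from the slot centre and within 1° of lengthwise. A later fit, with the bolt partly out of view, was too poor to count (cost 0.33), but the final picture still shows it in the slot.
- **Long bolt:** it is in the longer tray. The last check put it about 1 mm from the slot centre and within 1° of lengthwise. The first grip pinched the shank too high, so I set the bolt back on the table and gripped it deeper before moving it.
- **Finger opening:** with a bolt in the grip it read about 6 mm, although the shank is 10 mm thick. I did not find out why; both bolts held.
- **Other objects:** the red and purple look-alikes were not touched. The gripper was about 17 cm up and touching nothing at the end.

I viewed 10 pictures in all.

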